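# Pin the gate of the moulding box

## Robot

A 6-joint arm with a two-finger parallel gripper is mounted at the origin on the work surface; the furniture and walls round the work are solid. World frame = base frame: x ahead of the robot, y to its left, z up, the work surface at z = 0. Lengths are in m, angles in rad, forces in N, time in s.
With the tool pointing down it reaches from about 0.35 to 0.975 m from the base axis. Payload 4.9 kg.
Tool frame: the origin (TCP) lies midway between the tips of the shut fingers; the grasp point (between the pads) lies 19 mm behind it (bot.hold_point_z is the distance from the TCP to the grasp point, in m); z points along the fingers, y is the line along which they close (so a half turn about z gives the same grasp; the last joint's range is limited). The gripper opens to 85 mm and grips with 20 to 120 N. Pads are 22 mm wide; open, the fingers measure 114 mm over their backs; the gripper's body (76 mm by 85 mm) begins 54 mm behind the grasp point. The pads swing forward as they close: fully open they stand 13 mm farther back than shut.
Start: joints at [-1.236, 0.053, 1.613, -0, 1.476, -0.119], TCP at [0.274, -0.562, 0.231] pointing down, gripper open.
Joint ranges: [-3.01, 3.01], [-1.01, 2.22], [0.06, 2.58], [-1.02, 4.17], [0.09, 2.62], [-3.14, 3.14]. Speed limits (rad/s): [2.57, 2.57, 3.14, 3.14, 3.14, 3.14].

## Interface

Orientations are given as a rotation vector (axis times angle).
In Python, from bench import bot gives the robot as it stands. The module is installed in compiled form; this text tells all that it offers.
- The arm moves only by the tool play_rows, never from a script. Its argument "targets" is a list of rows, each a list of 7 numbers: the turn, a rotation vector about the world's x, y, z in units of 5 degrees (1.0 is 5 degrees), then the shift along the world's x, y, z in units of 60 mm (1.0 is 60 mm), then the finger opening in mm, from 0 to 85.4. A call has 1 to 8 rows; each row is the pose to reach, as a shift and turn from the pose commanded when the call began; what a row does not reach only later rows make up. A row lasts 1/8 s, in which the tool goes at most 62.5 mm and 10.7 degrees, less where a joint would pass 70% of its speed; a pose out of reach is approached as far as the arm can. A call with a gripper value outside its range is refused whole. The fingers move at their own pace and stop on an object; "force" is the grip in N (left out, the last holds). Time passes only in rows, so rows that repeat a pose let the fingers close. It gives the time, the measured TCP pose, the force, the opening and the grip force at its end, in the units of the state.
- bot.get_obs(): the state, without advancing time (a new reading comes with each control period).
- bot.snapshot(name): name is "scene" or "top" or "wrist"; returns a dict with "frame" (384x512x3 uint8, red, green, blue), "vfov" (degrees; the focal length in pixels is half the picture's height over the tangent of half this angle, whatever the lens; pixels are square), "cx", "cy" (the principal point, pixels), "distortion" ([k1, k2, p1, p2, k3] as OpenCV has them; the pictures are not rectified), "origin" and "attitude" of the camera in the world; the wrist camera has in their place "tool_from_camera" (4x4, takes a point from camera to tool coordinates, whose origin is the TCP and whose axes are the flange's). Camera axes: x right, y up, looking along -z (the intrinsics and any distortion apply to the point x, -y, -z); pixel columns grow to the right and rows downward; lengths in m; the calibration is good to about 2 mm. A picture is of the moment at which its call begins: read the wrist's pose just before it. There is no depth.
- bot.finish_job(): hands the job in; it is judged then, once.
Trained networks look in the newest picture that a camera, given by its name, has taken for a name from the list of things; names that differ only in an ending like _2 or _b are one class to them, and where a whole thing is asked for, a point or a joint stands for the part that bears it (a point fixed in the world has none). Each returns a list of dicts, best first, with "score" (0 to 1); they miss things now and then, are a little off and sometimes report something else, mostly with a low value. They report only what shows in the picture. A call takes as long as a camera call.
- bot.cut_out(camera, query): "region" (384x512 bool, what is visible of it) and "extent" ([left, top, right, bottom] in pixels, round what is visible of it).
The state is a dict: "clock": time; "qpos": joint angles; "dq": joint speeds; "joint_efforts": joint torques, N m; "eef_pos": TCP position; "eef_rot": TCP orientation; "ft_force": force on the tool from outside, world axes, zero at the start; "torque": the same for the moment, N m; "gripper_width": opening from 0.0 (shut) to 1.0 (fully open); "grasp_force": force on a finger pad.
Only numpy, scipy, OpenCV 4.12 (cv2) and the standard library are available. Lean on these libraries where they do the work, as an engineer would, in place of code of your own. Each camera call takes 0.05 s, during which the arm holds its last target. There are 200 camera calls.

## Task

Get the moulding box round the black master cast ready for pouring: swing its hinged gate shut, take the steel locking pin with the red grip out of the wooden pin block, and thread it down through the gate's two knuckles and the brass tongue between them until its flange sits fully home on the upper knuckle, then let go. The tongue is never quite where the gate first comes to rest, so find its hole by feel: press only lightly, shift pin and gate together a little, and never force the pin down. Leave the brass core pin in the block and do not disturb the other things on the table.

Things in the scene. Friction and masses are not known exactly. Their poses are not given: they have to be found in the camera images.
- mould_box: Aluminium moulding box fixed to the table, on a plywood base 300 x 215 x 12 mm, a black master cast inside. Origin: on the table under the middle of its inside; x along the shut gate, y from the gate to the back wall, z up. Wall tops 66 mm above the table; three fixed walls, the gate is the fourth (-y) side, its upright hinge axis at x = 105, y = -74 mm, its knuckles at the -x end.
- tongue_inner (a point): Point fixed on the box at x = -118, y = -61 mm, 54.5 mm above the table: the top of the brass tongue's hole if the tongue were set fully in. The tongue (10 mm thick, 26 mm in x, 60 mm in y about its hole, hole 11.5 mm wide, through) is clamped to the -x end wall on slotted screws with its hole 1 to 25 mm farther out (towards the box's -y): how far is not reported and is to be felt. It stays put.
- gate (a joint): Swing of the gate about its hinge, rad; at 0 its knuckles are over tongue_inner, positive outwards (towards the box's -y, counter-clockwise from above), inner stop at -0.006. Plate 10 mm thick, 14 to 66 mm above the table. No spring: it stays where it is left; about 1.5 N at the knuckles moves it. Pinned, it stands somewhere between 0 and 0.122, as the tongue decides.
- gate_eye (a point): Centre of the mouth of the upper knuckle's hole, 66 mm above the table, at the gate's free end, 223 mm from the hinge axis. Two steel knuckles of 26 x 26 x 10 mm, upper 56 to 66 mm, lower 33 to 43 mm above the table, through holes 14 mm wide in one line; the tongue goes between them. x along the gate towards the hinge, z up.
- lock_pin: Locking pin, 60 g, upright in one hole of the pin block. Origin on its axis at the underside of its flange (18 mm wide, 4 mm thick), 54 mm above the table now, 66 mm when fully home in the gate; z up. Below: steel shank 10 mm thick, 46 mm long, its end square. Above: red flat grip, 10 to 42 mm above the origin, 28 mm wide in x, 14 mm thick in y (grip it across y).
- pin_tip (a point): Centre of the lower end of the locking pin's shank, 46 mm below its origin.
- pin_block: Fixed wooden block, 130 mm (x) by 46 mm (y) by 52 mm high, origin under its middle. Two upright holes 12 mm wide and 44 mm deep at x = -40 and +40 mm; the locking pin stands in one, the core pin in the other.
- core_pin: Plain brass rod, 10 mm thick and 96 mm long, standing in the block's other hole (44 mm above the block); origin at its lower end. To be left there.
- release_bottle: White release-agent bottle, 68 mm wide, 227 mm tall, standing at the back right; origin under its middle. Bystander.
- flat_brush: Flat brush with wooden handle, 171 x 46 x 14 mm, lying at the right; origin under its middle. Bystander.
- masking_tape: Roll of masking tape, 104 mm wide, 25 mm tall, at the left; origin under its middle. Bystander.

How it is judged:
On the way:
1. the gate has been swung to (nearly) shut (value of joint gate below 0.18 rad), for 0.2 s.
At the end, for the whole second after the job is handed in: The gate is shut (joint below 0.13 rad); the locking pin stands upright (within 0.08 rad) in the gate's knuckles and the tongue, within 3 mm of the eye's axis, flange down on the upper knuckle (within 2.5 mm), at rest and released; the core pin is still in its hole (within 8 mm) (value of joint gate below 0.13 rad and z of lock_pin in the frame of mould_box between 0.0645 and 0.0685 m and horizontal distance between lock_pin and gate_eye below 0.003 m and angle between lock_pin's own z axis and vertical below 0.08 rad and linear speed of lock_pin below 0.01 m/s and distance of core_pin from where it was at the start of the episode below 0.008 m); the robot touches nothing.
It fails at once if the locking pin is forced: more than 60 N between it and the box, gate or tongue (contact force between lock_pin and mould_box above 60 N).
It fails at once if the fingers push on the box or gate with more than 40 N (contact force between the fingers and mould_box above 40 N).
It fails at once if a bystander is moved by more than 20 mm (distance of any of release_bottle, flat_brush, masking_tape from where it was at the start of the episode above 0.02 m).
It fails at once if the core pin is pulled out of the block (distance of core_pin from where it was at the start of the episode above 0.03 m).
It also fails if it takes over 72 s, if anything falls off the work surface, if the arm or the gripper's body presses on something with over 40 N, if the wrist force passes 120 N, or if a joint passes its speed limit or range.

## Working session

There is one attempt and no reset: what is moved stays moved. The work goes in short steps, Python scripts to look and compute and a tool call to move; the robot and the scene stay as the last step left them, time stands still between calls to the robot, and variables do not carry over. Pictures are saved under pics/ and viewed, at most 10 in all, crops included, and the job is handed in when it is done.

Besides the shell and the picture viewer there is one more tool, called after ">>>" as name(argument=value, ...) on one line, values as JSON. play_rows: Moves the arm, as the interface text tells. Its arguments: {"type":"object","properties":{"targets":{"type":"array"},"force":{"type":"number"}},"required":["targets"]}

```bash
mkdir -p pics
cat > h.py <<'E'
import numpy as np, cv2
from scipy.spatial.transform import Rotation as R
from bench import bot
def cam(s,obs=None):
    f=s["frame"].shape[0]/2/np.tan(np.radians(s["vfov"])/2)
    K=np.array([[f,0,s["cx"]],[0,f,s["cy"]],[0,0,1]]);D=np.array(s["distortion"],float)
    if "origin" in s:
        a=np.array(s["attitude"],float)
        M=a if a.shape==(3,3) else (R.from_rotvec(a).as_matrix() if a.size==3 else R.from_quat(a).as_matrix())
        o=np.array(s["origin"])
    else:
        T=np.array(s["tool_from_camera"]);Rt=R.from_rotvec(obs["eef_rot"]).as_matrix()
        M=Rt@T[:3,:3];o=Rt@T[:3,3]+np.array(obs["eef_pos"])
    return K,D,M,o
def ray(c,uv,z):
    K,D,M,o=c
    p=cv2.undistortPoints(np.array(uv,float).reshape(-1,1,2),K,D).reshape(-1,2)
    d=np.c_[p[:,0],-p[:,1],-np.ones(len(p))]@M.T
    return o+d*((z-o[2])/d[:,2])[:,None]
def proj(c,P):
    K,D,M,o=c
    q=(np.atleast_2d(P)-o)@M*[1,-1,-1]
    return cv2.projectPoints(q,np.zeros(3),np.zeros(3),K,D)[0].reshape(-1,2)
def save(s,n,box=None,k=1):
    f=s["frame"][...,::-1]
    if box: f=f[box[1]:box[3],box[0]:box[2]]
    cv2.imwrite("pics/"+n,cv2.resize(f,None,fx=k,fy=k,interpolation=cv2.INTER_CUBIC))
E
python3 - <<'E'
from h import *
o=bot.get_obs();print({k:np.round(v,3) for k,v in o.items()})
ims=[]
for n in ["top","scene"]:
    s=bot.snapshot(n);print(n,s["vfov"],s["cx"],s["cy"],s["distortion"],s["origin"],s["attitude"]);ims.append(s["frame"])
    save(s,n+"0.png",k=1.5)
    for q in ["mould_box","gate","lock_pin","pin_block","core_pin","release_bottle","flat_brush","masking_tape"]:
        r=bot.cut_out(n,q)
        print(q,[(round(d["score"],2),np.round(d["extent"]).tolist()) for d in r[:2]])
E
```

```text
{'clock': np.float64(0.0), 'qpos': array([-1.236,  0.053,  1.614,  0.   ,  1.476, -0.119]), 'dq': array([ 0.001, -0.001,  0.001,  0.001,  0.002,  0.   ]), 'joint_efforts': array([ 1.0000e-03, -3.9368e+01, -3.7018e+01, -0.0000e+00,  7.0000e-03,
       -0.0000e+00]), 'eef_pos': array([ 0.274, -0.561,  0.23 ]), 'eef_rot': array([-3.059, -0.706,  0.   ]), 'ft_force': array([ 0.708,  0.062, -0.264]), 'torque': array([ 0.025, -0.015, -0.036]), 'grasp_force': np.float64(0.0), 'gripper_width': np.float64(1.001)}
top 53.44212042037048 258.91517020697216 194.24299194348347 [-0.00679736  0.          0.          0.          0.        ] [ 0.51411397 -0.08532638  1.3947711 ] [ 0.04213355 -0.04982182 -1.54749274]
mould_box [(0.61, [170.0, 149.0, 272.0, 242.0])]
gate [(0.66, [234.0, 172.0, 275.0, 224.0]), (0.49, [170.0, 151.0, 271.0, 242.0])]
lock_pin []
pin_block [(0.93, [300.0, 223.0, 322.0, 261.0])]
core_pin []
release_bottle [(0.56, [338.0, 150.0, 368.0, 179.0])]
flat_brush [(0.77, [358.0, 178.0, 400.0, 203.0])]
masking_tape [(0.85, [124.0, 195.0, 151.0, 222.0])]
scene 43.99152606008189 250.92299818057097 192.28109676794648 [-0.13055911  0.          0.          0.          0.        ] [-0.82025608 -0.78863418  0.9300755 ] [ 0.94729181 -0.58305593 -1.00238925]
mould_box [(0.92, [166.0, 165.0, 254.0, 220.0])]
gate [(0.62, [237.0, 177.0, 258.0, 214.0])]
lock_pin [(0.61, [279.0, 219.0, 283.0, 233.0]), (0.2, [344.0, 222.0, 388.0, 227.0])]
pin_block [(0.57, [269.0, 215.0, 288.0, 249.0])]
core_pin [(0.38, [277.0, 205.0, 281.0, 220.0])]
release_bottle [(0.87, [331.0, 148.0, 352.0, 212.0])]
flat_brush [(0.53, [340.0, 222.0, 387.0, 229.0])]
masking_tape [(0.73, [273.0, 217.0, 286.0, 250.0])]
```

Run:
```python
from h import *
a=cv2.imread("pics/top0.png")
f=cv2.resize(a[150:420,150:630],(800,450),interpolation=cv2.INTER_CUBIC) # px = 100+u/2.5
cv2.imwrite("pics/topc.png",f)
```

```text
(no output)
```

View pics/topc.png

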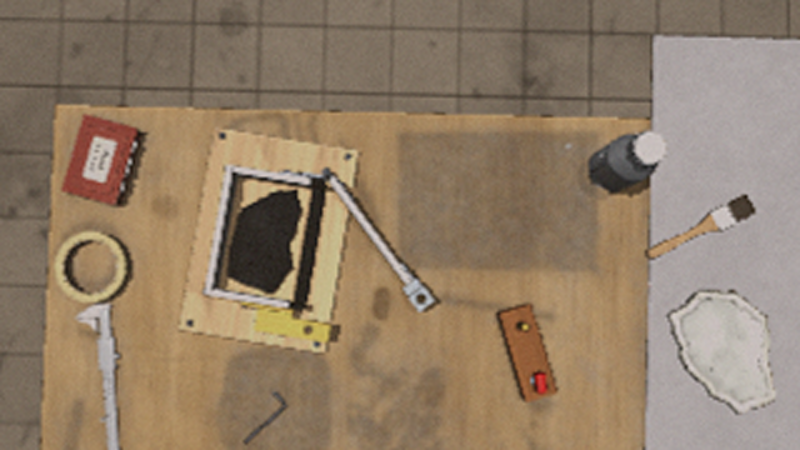

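Run:
```python
from h import *
s=bot.snapshot("top");c=cam(s)
p=lambda u,v:[100+u/2.5,100+v/2.5]
for n,q,z in [("base",[p(217,127),p(360,150),p(325,353),p(178,328)],.012),("hinge,eye",[p(327,175),p(421,297)],.066),("tongue",[p(308,329)],.0545),("grip",[p(541,383)],.096),("core",[p(523,326)],.096),("block",[p(497,311),p(531,303),p(557,391),p(526,401)],.052)]:
    print(n,np.round(ray(c,q,z)[:,:2],3).tolist())
s=bot.snapshot("wrist");print(s["tool_from_camera"],s["vfov"])
```

```text
base [[0.748, 0.176], [0.719, -0.034], [0.424, 0.009], [0.455, 0.222]]
hinge,eye [[0.675, 0.009], [0.508, -0.126]]
tongue [[0.459, 0.031]]
grip [[0.395, -0.29]]
core [[0.472, -0.264]]
block [[0.49, -0.234], [0.503, -0.281], [0.381, -0.319], [0.366, -0.276]]
[[ 8.12747587e-04  9.57873738e-01  2.87188512e-01  7.26439425e-02]
 [ 9.99999181e-01 -4.94490863e-04 -1.18071265e-03  1.10980551e-03]
 [-9.88961546e-04  2.87189236e-01 -9.57873355e-01 -1.42836078e-01]
 [ 0.00000000e+00  0.00000000e+00  0.00000000e+00  1.00000000e+00]] 65.63648718464746
```

>>> play_rows(targets=[[0,0,-0.4,0.5,1,0.2,85],[0,0,-0.8,0.9,2,0.3,85],[0,0,-1.2,1.3,3,0.3,85],[0,0,-1.6,1.7,4,0.3,85],[0,0,-1.6,2,4.7,0.3,85],[0,0,-1.6,2,4.7,0.3,85]])

```text
clock: 1.75
eef_pos: [0.3951, -0.2768, 0.2496]
eef_rot: [3.101, 0.5, 0.001]
ft_force: [-0.1, -0.8, -0.9]
gripper_width: 0.996
grasp_force: 0.0
```

```bash
cat > look.py <<'E'
import sys
from h import *
o=bot.get_obs();s=bot.snapshot("wrist");c=cam(s,o)
print(np.round(o["eef_pos"],4),np.round(o["eef_rot"],3),o["clock"])
save(s,sys.argv[1],k=1.5)
import pickle;pickle.dump(c,open(sys.argv[1]+".pkl","wb"))
for q in sys.argv[2:]:
    for d in bot.cut_out("wrist",q)[:2]: print(q,round(d["score"],2),np.round(d["extent"]).tolist(),np.round(np.argwhere(d["region"])[:,::-1].mean(0),1))
E
python3 look.py w1.png lock_pin core_pin pin_block
```

```text
[ 0.3951 -0.2768  0.2496] [3.101e+00 5.000e-01 1.000e-03] 1.75
lock_pin 0.94 [261.0, 163.0, 275.0, 193.0] [266.1 176.3]
core_pin 0.5 [1.0, 0.0, 171.0, 66.0] [62.6 25.4]
core_pin 0.43 [260.0, 95.0, 275.0, 104.0] [267.7  98.4]
pin_block 0.77 [244.0, 79.0, 291.0, 193.0] [265.9 128.8]
```

View pics/w1.png

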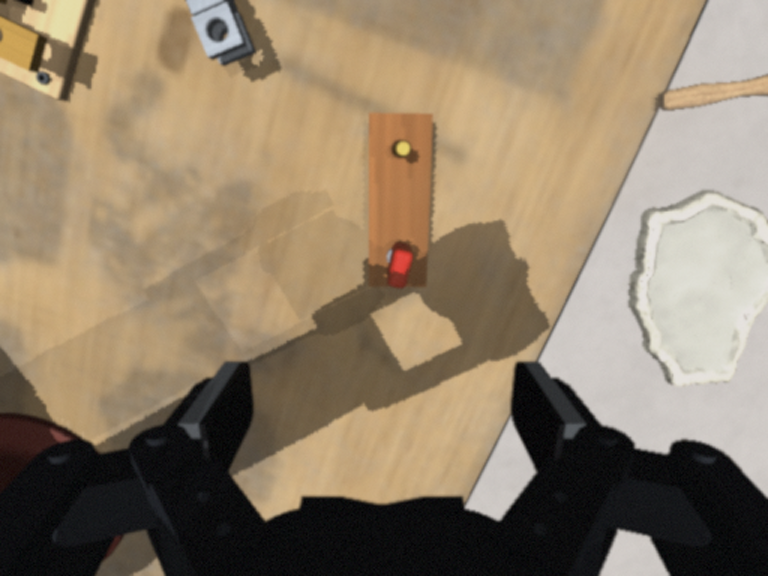

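Run:
```python
from h import *
from scipy.optimize import differential_evolution as de
import pickle
c=pickle.load(open("w1.png.pkl","rb"))
f=cv2.imread("pics/w1.png").astype(int)
m=((f[...,2]>120)&(f[...,1]<60)&(f[...,0]<70)).astype(np.uint8)
m[:200]=0;m[330:]=0;m[:,:350]=0;m[:,450:]=0
print(m.sum())
X=np.array([[a,b,z] for a in(-.014,.014) for b in(-.007,.007) for z in (.064,.096)])
def mask(p):
    co,si=np.cos(p[2]),np.sin(p[2])
    P=np.c_[p[0]+co*X[:,0]-si*X[:,1],p[1]+si*X[:,0]+co*X[:,1],X[:,2]]
    h=cv2.convexHull(np.round(proj(c,P)*1.5*8+2).astype(np.int32))
    k=np.zeros_like(m);cv2.fillPoly(k,[h],1,shift=3);return k
def cost(p):
    k=mask(p);return -(k&m).sum()/(k|m).sum()
r=de(cost,[(.37,.42),(-.31,-.26),(-1.3,1.9)],seed=0,maxiter=60,popsize=20);print(r.x,r.fun)
print(ray(c,[[402/1.5,148/1.5]],.096), ray(c,np.array([[369,114],[432,114],[428,285],[367,285]])/1.5,.052))
print("eye",ray(c,[[217/1.5,29/1.5]],.066))
```

```text
229
[ 0.40651554 -0.27122621 -0.29030195] 0.0
[[ 0.47151345 -0.26695893  0.096     ]] [[ 0.48732358 -0.23857757  0.052     ]
 [ 0.50163588 -0.28149375  0.052     ]
 [ 0.38027628 -0.32256509  0.052     ]
 [ 0.36500361 -0.27648512  0.052     ]]
eye [[ 0.50611458 -0.12702223  0.066     ]]<stdin>:16: RuntimeWarning: overflow encountered in scalar negative
```

```bash
cat > pinfit.py <<'E'
from h import *
from scipy.optimize import differential_evolution as de
import pickle,sys
def fit(name,z0,x0,y0,box):
    c=pickle.load(open(name+".pkl","rb"))
    f=cv2.imread("pics/"+name).astype(int)
    m=((f[...,2]>90)&(f[...,2]>2.2*f[...,1])&(f[...,2]>2.2*f[...,0])).astype(np.uint8)
    b=np.zeros_like(m);b[box[1]:box[3],box[0]:box[2]]=1;m*=b
    X=np.array([[a,b,z] for a in(-.014,.014) for b in(-.007,.007) for z in (z0+.010,z0+.042)])
    def cost(p):
        co,si=np.cos(p[2]),np.sin(p[2])
        P=np.c_[p[0]+co*X[:,0]-si*X[:,1],p[1]+si*X[:,0]+co*X[:,1],X[:,2]]
        h=cv2.convexHull(np.round(proj(c,P)*1.5*8+2).astype(np.int32))
        k=np.zeros_like(m);cv2.fillPoly(k,[h],1,shift=3);return -float((k&m).sum())/float((k|m).sum())
    r=de(cost,[(x0-.02,x0+.02),(y0-.02,y0+.02),(-1.3,1.9)],seed=0,maxiter=80,popsize=20);print(m.sum(),r.x,r.fun)
if __name__=="__main__": fit("w1.png",.054,.395,-.29,(350,200,450,330))
E
python3 pinfit.py
```

```text
681 [ 0.39420488 -0.29241526  0.32509847] -0.6315298507462687
```

>>> play_rows(targets=[[0,0,0,0.45,1,0,85],[0,0,0,0.9,2,0,85],[0,0,0,1.35,3,0,85],[0,0,0,1.75,3.9,0,85],[0,0,0,1.75,3.9,0,85]])

```text
clock: 2.58
eef_pos: [0.4999, -0.044, 0.2491]
eef_rot: [-3.102, -0.496, 0.001]
ft_force: [0.5, -0.0, -0.1]
gripper_width: 0.99
grasp_force: 0.0
```

```bash
python3 look.py w2.png mould_box gate
```

```text
[ 0.4999 -0.044   0.2491] [-3.102e+00 -4.960e-01  1.000e-03] 2.575
mould_box 0.7 [50.0, 0.0, 340.0, 200.0] [174.8  85.8]
gate 0.74 [252.0, 0.0, 336.0, 199.0] [297.6 107.9]
gate 0.53 [407.0, 237.0, 439.0, 264.0] [423.5 250.8]
```

View pics/w2.png

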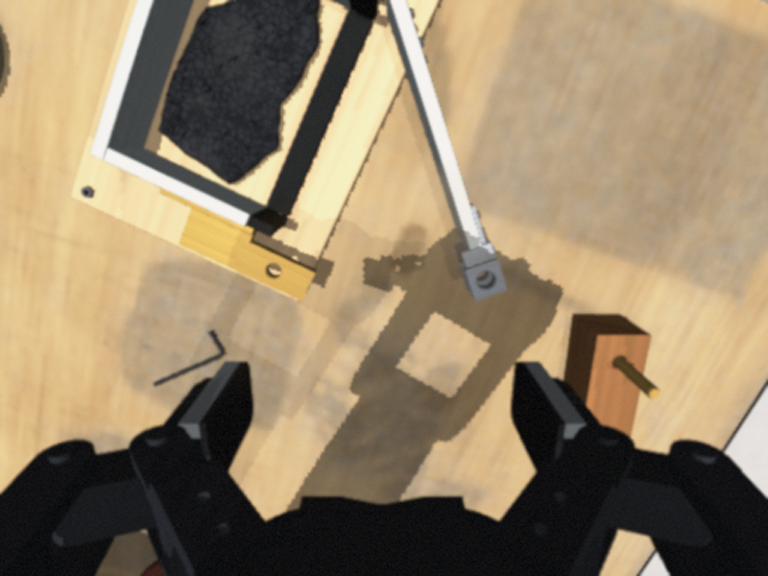

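Run:
```python
from h import *
import pickle
c=pickle.load(open("w2.png.pkl","rb"))
f=lambda p,z:print(np.round(ray(c,np.array(p)/1.5,z)[:,:2],4).tolist())
f([[274,270],[317,270],[302,299],[180,243]],.0545)
f([[487,279]],.066)
f([[96,157],[246,224],[107,147],[258,217]],.066)
f([[75,195],[88,191],[438,0]],.012)
```

```text
[[0.4593, 0.0296], [0.4698, -0.0025], [0.4431, 0.0024], [0.4574, 0.1045]]
[[0.5068, -0.1278]]
[[0.5041, 0.1706], [0.4905, 0.0561], [0.5134, 0.164], [0.4983, 0.0489]]
[[0.4563, 0.2157], [0.4631, 0.2052], [0.689, -0.0284]]
```

>>> play_rows(targets=[[0,0,0,0.5,-0.8,0,0],[0,0,0,1.1,-1.55,0,0],[0,0,0,1.1,-1.55,-0.9,0],[0,0,0,1.1,-1.55,-1.8,0],[0,0,0,1.1,-1.55,-2.7,0],[0,0,0,1.1,-1.55,-3.55,0],[0,0,0,1.1,-1.55,-3.55,0]])

```text
clock: 3.6
eef_pos: [0.5602, -0.1395, 0.0313]
eef_rot: [-3.099, -0.485, 0.015]
ft_force: [-0.3, 0.5, -0.4]
gripper_width: 0.0
grasp_force: 0.0
```

Run:
```python
from h import *
o=bot.get_obs();p=o["eef_pos"];H=np.array([.681,.009])
for ph in np.linspace(3.8,3.08,9):
    u=np.array([np.cos(ph),np.sin(ph)]);n=np.array([-u[1],u[0]])
    t=H+.18*u+.02*n; print(round(ph,2),np.round((t-p[:2])/.06,2),np.round(t,3))
```

```text
3.8 [-0.16  0.38] [ 0.551 -0.117]
3.71 [-0.34  0.58] [ 0.54  -0.105]
3.62 [-0.5  0.8] [ 0.53  -0.092]
3.53 [-0.64  1.03] [ 0.522 -0.078]
3.44 [-0.76  1.27] [ 0.515 -0.063]
3.35 [-0.85  1.53] [ 0.509 -0.048]
3.26 [-0.93  1.79] [ 0.505 -0.032]
3.17 [-0.98  2.06] [ 0.502 -0.016]
3.08 [-1.    2.33] [0.5 0. ]
```

>>> play_rows(targets=[[0,0,-0.3,-0.1,0.15,0,0],[0,0,-0.6,-0.25,0.35,0,0],[0,0,-1,-0.43,0.55,0,0],[0,0,-1.5,-0.6,0.77,0,0],[0,0,-2,-0.73,1,0,0],[0,0,-2.6,-0.85,1.25,0,0],[0,0,-3.2,-0.95,1.5,0,0],[0,0,-3.8,-1.02,1.75,0,0]])

```text
clock: 4.6
eef_pos: [0.5064, -0.0344, 0.0406]
eef_rot: [3.139, -0.032, 0.012]
ft_force: [1.1, -1.7, 1.4]
gripper_width: -0.001
grasp_force: 0.9
```

>>> play_rows(targets=[[0,0,-0.4,-0.03,0.15,0,0],[0,0,-0.9,-0.05,0.3,0,0],[0,0,-0.9,-0.05,0.3,0,0]])

```text
clock: 4.97
eef_pos: [0.5028, -0.0158, 0.0396]
eef_rot: [3.137, -0.15, 0.009]
ft_force: [-0.1, -0.4, 0.1]
gripper_width: 0.001
grasp_force: 0.0
```

```bash
python3 look.py w3.png gate
```

```text
[ 0.5028 -0.0158  0.0396] [ 3.137 -0.15   0.009] 4.975
gate 0.85 [138.0, 0.0, 255.0, 337.0] [189.5 131.3]
```

View pics/w3.png

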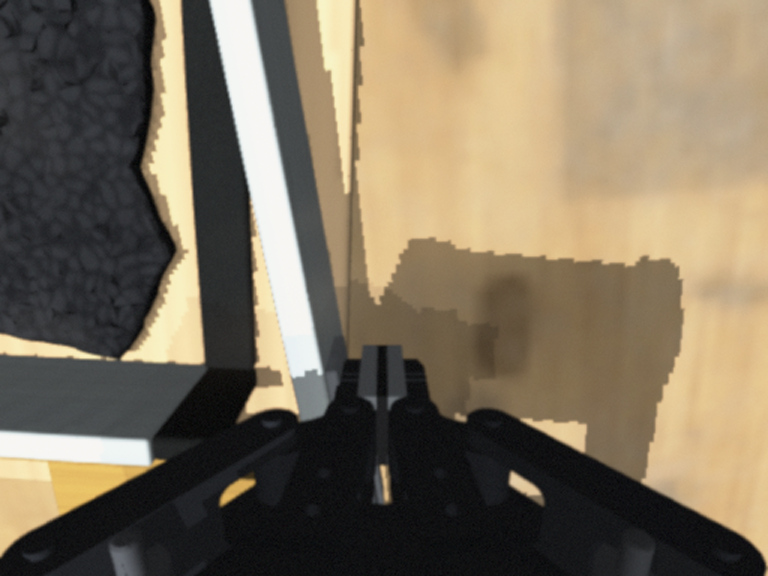

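Run:
```python
from h import *
import pickle
c=pickle.load(open("w3.png.pkl","rb"))
P=ray(c,np.array([[210,0],[253,0],[292,350],[320,350]])/1.5,.066);print(P)
a=(P[0]+P[1])/2;b=(P[2]+P[3])/2;print(a,b,np.arctan2(*(b-a)[[1,0]])%6.283)
u=(b-a)/np.linalg.norm(b-a)
H=np.array([.681,.009]);print(H, "hinge offset",np.cross(u[:2],H-a[:2]), "eye",a[:2]+u[:2]*(np.dot(H-a[:2],u[:2])+.223))
```

```text
[[ 0.61390867  0.01262801  0.066     ]
 [ 0.61278217  0.00254656  0.066     ]
 [ 0.52406407  0.00646636  0.066     ]
 [ 0.52331954 -0.00150377  0.066     ]]
[0.61334542 0.00758729 0.066     ] [0.52369181 0.0024813  0.066     ] 3.1982983240664256
[0.681 0.009] hinge offset 0.0024364314717250112 eye [ 0.45822225 -0.00124736]<stdin>:7: DeprecationWarning: Arrays of 2-dimensional vectors are deprecated. Use arrays of 3-dimensional vectors instead. (deprecated in NumPy 2.0)
```

>>> play_rows(targets=[[0,0,0,0,0.12,0,0],[0,0,0,0,0.24,0,0],[0,0,0,0,0.34,0,0],[0,0,0,0,0.4,0,0],[0,0,0,0,0.4,0,0],[0,0,0,0,-0.1,0.3,0],[0,0,0,0,-0.5,1,0],[0,0,0,0,-0.8,2,0]])

```text
clock: 6.08
eef_pos: [0.4988, -0.0638, 0.1549]
eef_rot: [-3.136, 0.151, 0.009]
ft_force: [1.2, -0.2, -0.5]
gripper_width: 0.001
grasp_force: 0.0
```

>>> play_rows(targets=[[0,0,0,0,0,1.0,85],[0,0,0,0,0,1.0,85]])

```text
clock: 6.32
eef_pos: [0.5038, -0.0646, 0.2228]
eef_rot: [3.136, -0.151, 0.017]
ft_force: [0.3, -0.4, -0.5]
gripper_width: 0.417
grasp_force: 0.0
```

```bash
python3 look.py w4.png gate
```

```text
[ 0.5038 -0.0646  0.2228] [ 3.136 -0.151  0.017] 6.325
gate 0.8 [147.0, 2.0, 186.0, 240.0] [166.6 123.6]
```

View pics/w4.png

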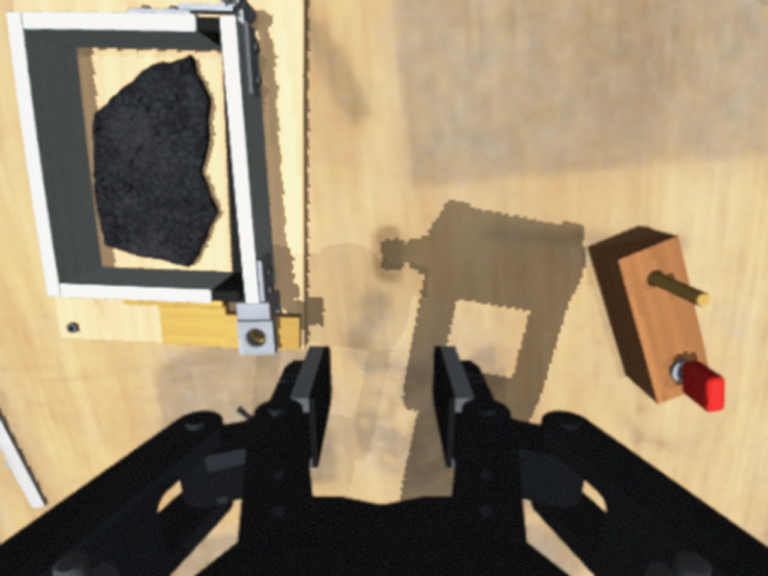

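Run:
```python
from h import *
import pickle
c=pickle.load(open("w4.png.pkl","rb"))
f=lambda p,z:print(np.round(ray(c,np.array(p)/1.5,z)[:,:2],4).tolist())
f([[257,338],[226,100],[240,100]],.066)
f([[52,290],[211,297],[10,14]],.066)
a=cv2.imread("pics/w4.png")[290:370,190:350]
cv2.imwrite("pics/w4c.png",cv2.resize(a,None,fx=5,fy=5,interpolation=cv2.INTER_CUBIC))
```

```text
[[0.4585, 0.0288], [0.6201, 0.0211], [0.6191, 0.0123]]
[[0.5087, 0.1705], [0.4925, 0.0561], [0.6857, 0.1474]]
```

View pics/w4c.png

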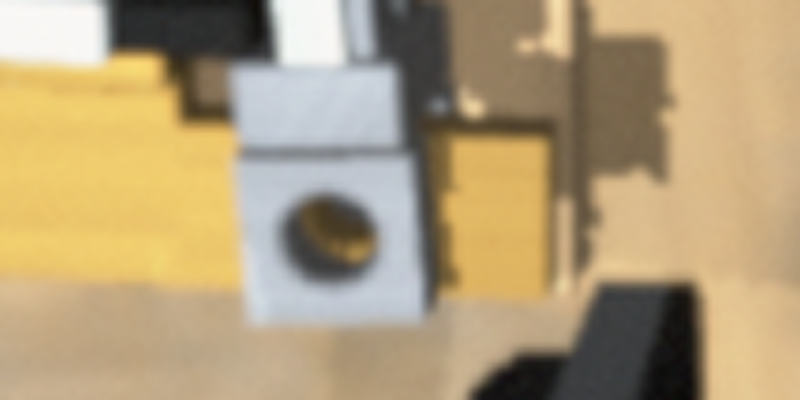

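>>> play_rows(targets=[[0,0,1,-0.45,-0.95,0,85],[0,0,2,-0.9,-1.9,0,85],[0,0,3,-1.35,-2.85,0,85],[0,0,4,-1.8,-3.8,0,85],[0,0,4.8,-1.8,-3.8,-0.85,85],[0,0,4.8,-1.8,-3.8,-0.85,85],[0,0,4.8,-1.8,-3.8,-0.85,85]])

```text
clock: 7.3
eef_pos: [0.3928, -0.2908, 0.1647]
eef_rot: [-3.099, -0.505, 0.002]
ft_force: [0.5, -0.2, -0.6]
gripper_width: 0.992
grasp_force: 0.0
```

```bash
python3 look.py w5.png lock_pin core_pin; python3 -c "
from pinfit import fit
fit('w5.png',.054,.395,-.29,(250,150,550,576))"
```

```text
[ 0.3928 -0.2908  0.1647] [-3.099e+00 -5.050e-01  2.000e-03] 7.3
lock_pin 0.62 [247.0, 172.0, 266.0, 217.0] [254.7 193.8]
core_pin 0.52 [245.0, 82.0, 265.0, 95.0] [256.   87.5]
1348 [ 0.39280269 -0.29195428  0.18342177] -0.6792738275340393
```

View pics/w5.png

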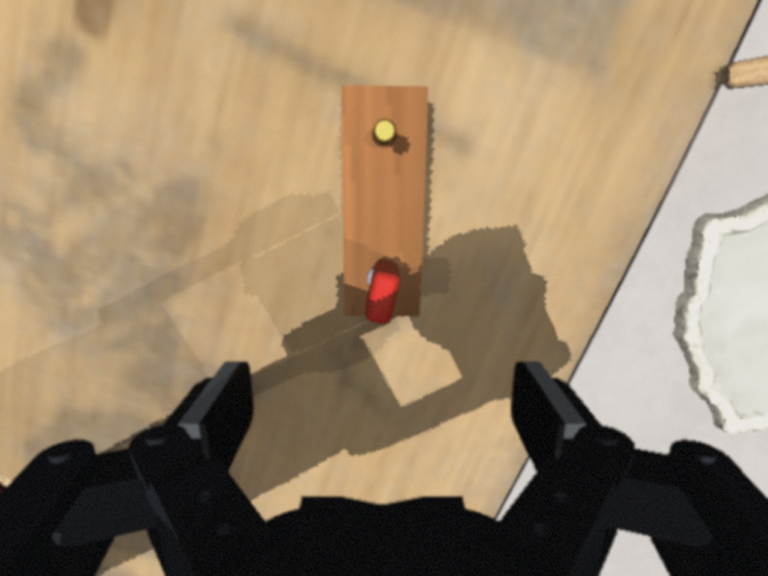

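>>> play_rows(targets=[[0,0,-1,0.02,-0.02,-0.4,45],[0,0,-1.75,0.02,-0.02,-0.9,45],[0,0,-1.75,0.02,-0.02,-1.4,45],[0,0,-1.75,0.02,-0.02,-1.72,45],[0,0,-1.75,0.02,-0.02,-1.72,45],[0,0,-1.75,0.02,-0.02,-1.72,45]])

```text
clock: 8.2
eef_pos: [0.3951, -0.2935, 0.0637]
eef_rot: [3.128, 0.268, 0.003]
ft_force: [-0.4, -0.6, -0.6]
gripper_width: 0.527
grasp_force: 0.0
```

```bash
python3 -c "
from h import *
o=bot.get_obs();print(o['eef_pos'],o['eef_rot'],o['ft_force'],o['torque'])"
```

```text
[ 0.39511424 -0.29348176  0.06373674] [3.12800566e+00 2.67752458e-01 2.86280670e-03] [-0.37659145 -0.57252817 -0.60087463] [-0.00681075  0.02522021  0.00224793]
```

>>> play_rows(targets=[[0,0,0,0,0,0,0],[0,0,0,0,0,0,0],[0,0,0,0,0,0,0],[0,0,0,0,0,0,0],[0,0,0,0,0,0,0]], force=40)

```text
clock: 8.82
eef_pos: [0.3944, -0.2919, 0.063]
eef_rot: [-3.128, -0.266, -0.001]
ft_force: [-1.2, 5.7, 5.7]
gripper_width: 0.154
grasp_force: 39.4
```

```bash
python3 -c "
from h import *
o=bot.get_obs();print(o['eef_pos'],o['eef_rot'],o['ft_force'],o['torque'],o['gripper_width']*85.4)"
```

```text
[ 0.39436366 -0.29187888  0.06304308] [-3.12756537e+00 -2.66432301e-01 -1.02643199e-03] [-1.19643758  5.68365559  5.74796372] [ 1.05020783  0.14106491 -0.01070519] 13.135871771560172
```

>>> play_rows(targets=[[0,0,0,0,0,0.2,0],[0,0,0,0,0,0.5,0],[0,0,0,0,0,0.9,0],[0,0,0,0,0,1.4,0],[0,0,0,0,0,1.8,0],[0,0,0,0,0,1.8,0]])

```text
clock: 9.57
eef_pos: [0.3953, -0.2948, 0.174]
eef_rot: [3.124, 0.266, 0.007]
ft_force: [0.7, 0.8, -0.7]
gripper_width: 0.157
grasp_force: 39.2
```

>>> play_rows(targets=[[0,0,0,0.15,0.7,0,0],[0,0,0,0.35,1.6,0,0],[0,0,0,0.55,2.5,0,0],[0,0,0,0.75,3.4,0,0],[0,0,0,0.95,4.3,0,0],[0,0,0,1.05,5,0,0],[0,0,0,1.05,5.35,0,0],[0,0,0,1.05,5.35,0,0]])

```text
clock: 10.58
eef_pos: [0.4564, 0.029, 0.1691]
eef_rot: [3.129, 0.271, -0.002]
ft_force: [0.8, -0.4, -1.3]
gripper_width: 0.153
grasp_force: 39.2
```

```bash
python3 look.py w6.png lock_pin gate; python3 -c "
from h import *
o=bot.get_obs();print(o['eef_pos'],o['eef_rot'],o['ft_force'],o['torque'],o['gripper_width']*85.4)
s=bot.snapshot('scene');f=s['frame'][150:230,190:300,::-1]
print(bot.cut_out('scene','lock_pin')[:1] and bot.cut_out('scene','lock_pin')[0]['extent'])
a=cv2.resize(f,None,fx=5,fy=5,interpolation=cv2.INTER_CUBIC)
w=cv2.imread('pics/w6.png')[230:550,290:480]
w=cv2.resize(w,None,fx=1.25,fy=1.25);a=a[:400]
cv2.imwrite('pics/mix.png',np.hstack([a,w[:400]]));print(a.shape,w.shape)"
```

```text
[0.4564 0.029  0.1691] [ 3.129e+00  2.710e-01 -2.000e-03] 10.575
lock_pin 0.69 [240.0, 203.0, 270.0, 302.0] [254.3 257.1]
gate 0.94 [233.0, 0.0, 306.0, 206.0] [271.6 112.6]
[0.45678051 0.02731671 0.16957194] [ 3.12976691e+00  2.65763850e-01 -9.60805927e-04] [-0.11375454  0.03125075 -0.54570962] [-0.07304983 -0.01980183  0.01208179] 13.19554807383821
[204.6, 170.4, 207.3, 184.9]
(400, 550, 3) (400, 238, 3)
```

View pics/mix.png

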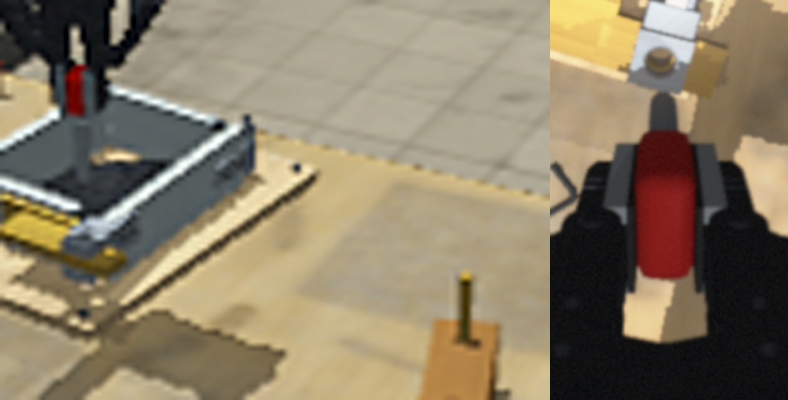

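Run:
```python
from h import *
import pickle
c=pickle.load(open("w6.png.pkl","rb"))
p=np.array([.4564,.029,.1691])
print("eye",ray(c,[[377.2/1.5,278.8/1.5]],.066))
for d in [(0,0),(.001,0),(0,.001)]:
    t=p+[d[0],d[1],-.055]
    a=np.linspace(0,6.28,60)
    P=t+.005*np.c_[np.cos(a),np.sin(a),0*a]
    q=proj(c,P)*1.5;print(d,"top row",q[:,1].min(),"cols",q[:,0].min(),q[:,0].max())
g=cv2.imread("pics/w6.png")
for r in (312,318,326): print(r,g[r,360:402].sum(1).tolist())
print(g[294:312,380].sum(1).tolist())
```

```text
eye [[0.45951221 0.03042918 0.066     ]]
(0, 0) top row 303.4363555519536 cols 367.6644103609428 388.873750983141
(0.001, 0) top row 301.4429516119612 cols 368.0127964865899 389.2511415867863
(0, 0.001) top row 303.0877569315677 cols 365.57055891996356 386.78546848511803
312 [454, 457, 460, 460, 464, 468, 467, 469, 456, 426, 343, 250, 202, 180, 184, 192, 192, 190, 191, 189, 187, 188, 191, 190, 184, 180, 180, 181, 198, 244, 306, 398, 464, 477, 487, 489, 491, 499, 508, 515, 522, 527]
318 [468, 469, 469, 469, 467, 467, 469, 461, 425, 373, 289, 217, 190, 179, 181, 176, 179, 182, 176, 178, 183, 181, 180, 177, 174, 170, 170, 173, 173, 199, 252, 325, 393, 436, 461, 471, 481, 489, 495, 504, 508, 510]
326 [481, 483, 482, 474, 473, 474, 470, 446, 386, 311, 233, 186, 169, 168, 174, 174, 174, 175, 172, 171, 171, 174, 172, 167, 167, 168, 168, 170, 164, 172, 196, 260, 343, 409, 450, 462, 470, 475, 479, 485, 492, 493]
[344, 354, 351, 348, 345, 342, 340, 338, 321, 291, 241, 206, 203, 199, 197, 198, 192, 186]
```

>>> play_rows(targets=[[0,0,0,0.045,0.05,-0.3,0],[0,0,0,0.045,0.05,-0.6,0],[0,0,0,0.045,0.05,-0.7,0],[0,0,0,0.045,0.05,-0.7,0]])

```text
clock: 11.38
eef_pos: [0.459, 0.0312, 0.1267]
eef_rot: [-3.13, -0.267, 0.004]
ft_force: [-0.7, -0.1, -0.1]
gripper_width: 0.16
grasp_force: 39.3
```

Run:
```python
from h import *
E=[]
for i in range(6):
    o=bot.get_obs();s=bot.snapshot("wrist");E.append(np.r_[o["eef_pos"],o["ft_force"]])
E=np.array(E);print(E.round(4))
c=cam(s,o);g=cv2.resize(s["frame"][...,::-1],None,fx=1.5,fy=1.5,interpolation=cv2.INTER_CUBIC)
a=cv2.resize(g[230:350,310:450],None,fx=4,fy=4,interpolation=cv2.INTER_CUBIC)
P=E[:,:3].mean(0)+[0,-.0009,-.055]
import pickle;pickle.dump(c,open("w7.pkl","wb"))
cv2.imwrite("pics/w7.png",a);print(proj(c,[P])*1.5)
```

```text
[[ 0.459   0.0312  0.1267 -0.7365 -0.1349 -0.0963]
 [ 0.4596  0.0311  0.1276  0.7151 -0.7431 -0.9173]
 [ 0.4599  0.0311  0.1282  0.3087 -0.0526 -0.298 ]
 [ 0.4601  0.0311  0.1286  0.6922  0.0921 -1.0305]
 [ 0.4602  0.0311  0.1287 -0.4112 -0.0097  0.3175]
 [ 0.4602  0.0311  0.1287 -0.1891  0.0323 -0.6157]]
[[380.02989342 314.25046038]]
```

View pics/w7.png

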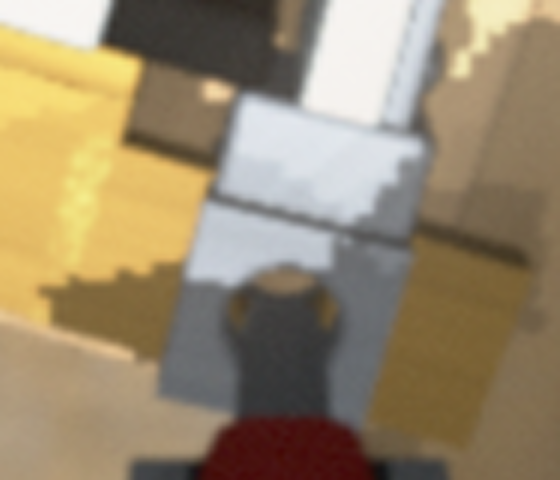

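>>> play_rows(targets=[[0,0,0,-0.017,0,-0.07,0],[0,0,0,-0.017,0,-0.12,0],[0,0,0,-0.017,0,-0.17,0],[0,0,0,-0.017,0,-0.22,0],[0,0,0,-0.017,0,-0.26,0],[0,0,0,-0.017,0,-0.26,0],[0,0,0,-0.017,0,-0.26,0]])

```text
clock: 12.55
eef_pos: [0.4588, 0.0311, 0.1125]
eef_rot: [-3.13, -0.267, -0.0]
ft_force: [0.3, -0.3, -0.8]
gripper_width: 0.153
grasp_force: 39.3
```

>>> play_rows(targets=[[0,0,0,0,0,-0.03,0],[0,0,0,0,0,-0.06,0],[0,0,0,0,0,-0.08,0],[0,0,0,0,0,-0.08,0],[0,0,0,0,0,-0.08,0]])

```text
clock: 13.18
eef_pos: [0.4587, 0.0311, 0.1076]
eef_rot: [3.13, 0.267, -0.0]
ft_force: [-0.3, 0.9, 0.6]
gripper_width: 0.155
grasp_force: 39.3
```

>>> play_rows(targets=[[0,0,0,0,0,-0.02,0],[0,0,0,0,0,-0.04,0],[0,0,0,0,0,-0.06,0],[0,0,0,0,0,-0.06,0],[0,0,0,0,0,-0.06,0]])

```text
clock: 13.8
eef_pos: [0.4586, 0.0311, 0.104]
eef_rot: [-3.13, -0.267, 0.0]
ft_force: [-0.1, 0.4, -0.2]
gripper_width: 0.158
grasp_force: 39.3
```

>>> play_rows(targets=[[0,0,0,0,0,-0.03,0],[0,0,0,0,0,-0.06,0],[0,0,0,0,0,-0.09,0],[0,0,0,0,0,-0.12,0],[0,0,0,0,0,-0.12,0],[0,0,0,0,0,-0.12,0]])

```text
clock: 14.55
eef_pos: [0.4586, 0.0311, 0.0967]
eef_rot: [-3.13, -0.267, 0.0]
ft_force: [-0.4, 0.7, -0.8]
gripper_width: 0.158
grasp_force: 39.3
```

>>> play_rows(targets=[[0,0,0,0,0,-0.04,0],[0,0,0,0,0,-0.08,0],[0,0,0,0,0,-0.12,0],[0,0,0,0,0,-0.16,0],[0,0,0,0,0,-0.2,0],[0,0,0,0,0,-0.2,0],[0,0,0,0,0,-0.2,0]])

```text
clock: 15.42
eef_pos: [0.4586, 0.0311, 0.0847]
eef_rot: [-3.13, -0.267, 0.0]
ft_force: [-1.1, 0.9, -0.7]
gripper_width: 0.158
grasp_force: 39.3
```

>>> play_rows(targets=[[0,0,0,0,0,-0.04,0],[0,0,0,0,0,-0.08,0],[0,0,0,0,0,-0.11,0],[0,0,0,0,0,-0.14,0],[0,0,0,0,0,-0.14,0],[0,0,0,0,0,-0.14,0]])

```text
clock: 16.18
eef_pos: [0.4585, 0.0311, 0.0761]
eef_rot: [-3.13, -0.267, 0.001]
ft_force: [-1.7, 0.6, -0.9]
gripper_width: 0.161
grasp_force: 39.3
```

>>> play_rows(targets=[[0,0,0,0,0,-0.01,0],[0,0,0,0,0,-0.02,0],[0,0,0,0,0,-0.02,0],[0,0,0,0,0,-0.02,0]])

```text
clock: 16.68
eef_pos: [0.4586, 0.0311, 0.0752]
eef_rot: [-3.13, -0.267, 0.0]
ft_force: [-2.2, -0.1, 0.7]
gripper_width: 0.155
grasp_force: 39.5
```

>>> play_rows(targets=[[0,0,0,0,0,-0.01,0],[0,0,0,0,0,-0.02,0],[0,0,0,0,0,-0.02,0],[0,0,0,0,0,-0.02,0]])

```text
clock: 17.18
eef_pos: [0.4587, 0.0311, 0.075]
eef_rot: [-3.13, -0.267, 0.001]
ft_force: [-7.3, 1.9, 7.6]
gripper_width: 0.155
grasp_force: 40.6
```

>>> play_rows(targets=[[0,0,0,0,0,0,25],[0,0,0,0,0,0,50],[0,0,0,0,0,0,60],[0,0,0,0,0,0,60],[0,0,0,0,0,0.4,60],[0,0,0,0,0,1.2,60],[0,0,0,0,0,2,60],[0,0,0,0,0,2,60]])

```text
clock: 18.18
eef_pos: [0.4616, 0.0308, 0.1993]
eef_rot: [3.128, 0.267, 0.015]
ft_force: [0.5, 0.0, 0.4]
gripper_width: 0.7
grasp_force: 0.0
```

```bash
python3 look.py w8.png lock_pin gate core_pin
python3 - <<'E'
import cv2
a=cv2.imread("pics/w8.png")[150:450,200:560];cv2.imwrite("pics/w8c.png",cv2.resize(a,None,fx=2,fy=2,interpolation=cv2.INTER_CUBIC))
E
```

```text
[0.4616 0.0308 0.1993] [3.128 0.267 0.015] 18.175
lock_pin 0.73 [246.0, 175.0, 262.0, 212.0] [252.8 192.9]
gate 0.98 [234.0, 2.0, 314.0, 199.0] [274.3 102.1]
```

View pics/w8c.png

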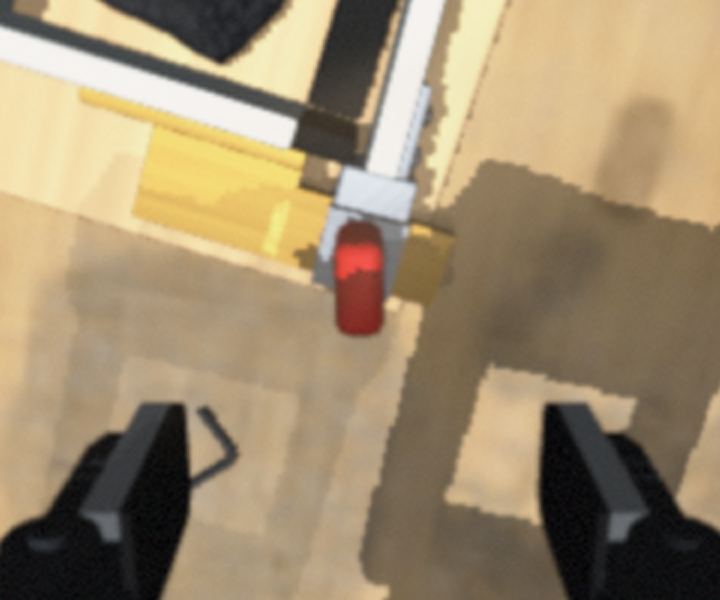

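The view shows the pin standing upright in the knuckles with its grip at about (355, 275) in the crop. The gripper is clear, and contact came at the expected home height.

```bash
python3 -c "
from bench import bot
print(bot.finish_job())"
```

```text
the job is handed in; nothing more can be done
None
```

The gate is shut, the locking pin is threaded through both knuckles and the tongue with its flange home (light contact at the expected height) and released, and I handed the job in at about 18 s; the judge's verdict was not reported.

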